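Empty the lead-scrap hopper into the pan and bolt its trap shut again

TASK

Empty the lead scrap: push the scrap pan all the way in under the hopper until it is against its stop, then draw the bolt and swing the lever over so that the trap drops every offcut into the pan. Leave the pan standing there, swing the trap fully shut again and push the bolt home through the lever, without disturbing the eraser, marker, hammer or pot lying around.

Things in the scene. Friction and masses are not known exactly. Their poses are not given: they have to be found in the camera images.
- hopper: Sheet-metal hopper on four dark legs, fixed to the bench, 235 mm high at its rim (x +-100, y +-56 mm). Origin: on the bench under the outlet's middle; x points to its rear (bolt ledge), y to its lever side (robot's left). Legs 16 mm square at x +-90, y +-66 mm. The outlet skirt and the open trap end about 65 mm above the bench.
- pan_stop (a point): Middle of the top of the bar that stops the pan, between the two legs on the hopper's lever side (hopper frame (0, 66, 24) mm, inner face). The pan goes in from the opposite, -y side, moving along the hopper's +y through the 164 mm wide gap (12 mm to spare each side) between front and rear legs. The legs' feet, 4 mm thick, reach outward only, not into this lane.
- trap (a joint): Trap door with its shaft and outside lever, one piece on a hinge along the hopper's y axis: 0 = shut (lever leans to the rear; end stop), 1.35 rad = fully open (lever over towards the hopper's front, -x; end stop). Stiff friction hinge, 1 to 2 N at the grip: it stays where it is left, loaded or not. The load has slid off by about 1.2 rad.
- trap_hinge (a point): Point on the trap's hinge axis at the middle of the hopper: hopper frame (47, 0, 158) mm.
- lever_grip (a point): Middle of the lever's round wooden hand grip, 20 mm thick, 78 mm long, along the hopper's y axis. It moves round the hinge at 137 mm radius: hopper frame (125, 129, 270) mm when shut, over the top at z = 295, to (-45, 129, 260) mm when fully open. The flat steel lever arm is 40 to 46 mm nearer the hopper (-y) than this point.
- bolt (a joint): Sliding bolt, a 10 mm rod along the hopper's y axis on the ledge behind its rim: 0 = home (nose 20 mm out past the lever, through its 15 mm hole), 0.030 m = fully drawn (towards -y, clear of the lever). Stays where it is left; sliding takes 1.5 to 3 N. It enters the hole only when the trap is shut to within about 0.03 rad, and then holds it.
- bolt_knob (a point): On the axis of the bolt's upright round steel pin, 13 mm thick, 12 mm below the pin's top and 40 mm above the ledge: hopper frame (107, 0, 274) mm when home, y = -30 mm when drawn. Grasp it or push it sideways.
- pan: Loose open sheet-steel scrap pan, 140 (x) by 130 (y) mm, 43 mm high at its rolled rim, 3 mm walls, about 0.4 kg, empty at first. Origin: centre of its underside; the handle points along its -y. Fully in under the hopper its axes lie along the hopper's and its origin within a few mm of the hopper's, the handle sticking out on the hopper's -y side.
- pan_grip (a point): Middle of the pan's round wooden handle, 18 mm thick and 85 mm long along the pan's y axis: pan frame (0, -124, 30) mm. Grasped there the pan can be slid along the bench.
- offcut_1: One of six lead-came offcuts, grey H-section, about 26 x 9 x 6 mm, 18 g, lying on the shut trap inside the hopper at first. Origin: centre of its underside.
- offcut_2: One of six lead-came offcuts, grey H-section, about 25 x 8 x 6 mm, 18 g, lying on the shut trap inside the hopper at first. Origin: centre of its underside.
- offcut_3: One of six lead-came offcuts, grey H-section, about 26 x 9 x 6 mm, 18 g, lying on the shut trap inside the hopper at first. Origin: centre of its underside.
- offcut_4: One of six lead-came offcuts, grey H-section, about 27 x 10 x 6 mm, 18 g, lying on the shut trap inside the hopper at first. Origin: centre of its underside.
- offcut_5: One of six lead-came offcuts, grey H-section, about 21 x 7 x 6 mm, 18 g, lying on the shut trap inside the hopper at first. Origin: centre of its underside.
- offcut_6: One of six lead-came offcuts, grey H-section, about 26 x 9 x 6 mm, 18 g, lying on the shut trap inside the hopper at first. Origin: centre of its underside.
- eraser: Eraser in a sleeve, 19 x 42 x 12 mm, lying behind the pan to the right. Bystander; origin at the centre of its underside.
- marker: Marker pen, 136 mm, lying behind the pan's side of the hopper. Bystander; origin at the centre of its underside.
- hammer: Soft-faced hammer with a wooden handle, 104 x 130 x 23 mm, lying to the left of the hopper. Bystander; origin at the centre of its underside.
- cup_glass: Clear plastic pot, 101 mm across, 90 mm high, standing behind the hopper to the left. Bystander; origin at the centre of its underside.

How it is judged (in metres and radians):
On the way, in this order (a step that is already met when the one before it is completed fails the run):
1. the pan stands flat under the hopper, within 20 mm of its place against the stop, while the trap is still shut (x of pan in the frame of hopper between -0.02 and 0.02 m and y of pan in the frame of hopper between -0.02 and 0.02 m and height (world z) of pan below 0.008 m and angle between pan's own z axis and vertical below 0.06 rad and value of joint trap below 0.1 rad), for 0.2 s.
2. the trap has been opened and all six offcuts lie in the pan (x of offcut_1 in the frame of pan between -0.07 and 0.07 m and y of offcut_1 in the frame of pan between -0.065 and 0.065 m and z of offcut_1 in the frame of pan between -0.002 and 0.038 m and x of offcut_2 in the frame of pan between -0.07 and 0.07 m and y of offcut_2 in the frame of pan between -0.065 and 0.065 m and z of offcut_2 in the frame of pan between -0.002 and 0.038 m and x of offcut_3 in the frame of pan between -0.07 and 0.07 m and y of offcut_3 in the frame of pan between -0.065 and 0.065 m and z of offcut_3 in the frame of pan between -0.002 and 0.038 m and x of offcut_4 in the frame of pan between -0.07 and 0.07 m and y of offcut_4 in the frame of pan between -0.065 and 0.065 m and z of offcut_4 in the frame of pan between -0.002 and 0.038 m and x of offcut_5 in the frame of pan between -0.07 and 0.07 m and y of offcut_5 in the frame of pan between -0.065 and 0.065 m and z of offcut_5 in the frame of pan between -0.002 and 0.038 m and x of offcut_6 in the frame of pan between -0.07 and 0.07 m and y of offcut_6 in the frame of pan between -0.065 and 0.065 m and z of offcut_6 in the frame of pan between -0.002 and 0.038 m and value of joint trap above 0.6 rad), for 0.2 s.
At the end, for the whole second after the job is handed in: all six offcuts lie in the pan; the pan stands flat and still under the hopper, its origin within 20 mm of the hopper's in x and y; the trap is shut (below 0.05 rad) and the bolt is home (within 8 mm) through the lever (x of offcut_1 in the frame of pan between -0.07 and 0.07 m and y of offcut_1 in the frame of pan between -0.065 and 0.065 m and z of offcut_1 in the frame of pan between -0.002 and 0.038 m and x of offcut_2 in the frame of pan between -0.07 and 0.07 m and y of offcut_2 in the frame of pan between -0.065 and 0.065 m and z of offcut_2 in the frame of pan between -0.002 and 0.038 m and x of offcut_3 in the frame of pan between -0.07 and 0.07 m and y of offcut_3 in the frame of pan between -0.065 and 0.065 m and z of offcut_3 in the frame of pan between -0.002 and 0.038 m and x of offcut_4 in the frame of pan between -0.07 and 0.07 m and y of offcut_4 in the frame of pan between -0.065 and 0.065 m and z of offcut_4 in the frame of pan between -0.002 and 0.038 m and x of offcut_5 in the frame of pan between -0.07 and 0.07 m and y of offcut_5 in the frame of pan between -0.065 and 0.065 m and z of offcut_5 in the frame of pan between -0.002 and 0.038 m and x of offcut_6 in the frame of pan between -0.07 and 0.07 m and y of offcut_6 in the frame of pan between -0.065 and 0.065 m and z of offcut_6 in the frame of pan between -0.002 and 0.038 m and x of pan in the frame of hopper between -0.02 and 0.02 m and y of pan in the frame of hopper between -0.02 and 0.02 m and height (world z) of pan below 0.008 m and angle between pan's own z axis and vertical below 0.06 rad and value of joint trap below 0.05 rad and value of joint bolt below 0.008 m and linear speed of pan below 0.01 m/s); the robot touches nothing.
It fails at once if the eraser is moved by more than 30 mm (distance of eraser from where it was at the start of the episode above 0.03 m).
It fails at once if the marker is moved by more than 30 mm (distance of marker from where it was at the start of the episode above 0.03 m).
It fails at once if the hammer is moved by more than 30 mm (distance of hammer from where it was at the start of the episode above 0.03 m).
It fails at once if the clear pot is moved by more than 30 mm (distance of cup_glass from where it was at the start of the episode above 0.03 m).
It also fails if it takes over 72 s, if anything falls off the work surface, if the arm or the gripper's body presses on something with over 40 N, if the wrist force passes 120 N, or if a joint passes its speed limit or range.

ROBOT

A 7-joint arm with a two-finger parallel gripper is mounted at the origin on a cart in front of the work surface, level with it; the furniture and walls round the work are solid. World frame = base frame: x ahead of the robot, y to its left, z up, the work surface at z = 0. Lengths are in m, angles in degrees, forces in N, time in s.
With the tool pointing down it reaches from about 0.4 to 0.9 m from the base axis. Payload 5.6 kg.
Tool frame: the origin (TCP) lies on the centre line of the jaws, within the pads' length; the fingertips stand 19 mm ahead of it and the grasp point (between the pads) is the TCP; z points along the fingers, y is the line along which they close (so a half turn about z gives the same grasp; the last joint's range is limited). The gripper opens to 92 mm and grips with 3 to 60 N. Pads are 20 mm wide; open, the fingers measure 128 mm over their backs; the gripper's body (75 mm by 189 mm) begins 69 mm behind the grasp point.
Start: joints at [-67.666, 26.786, -0.665, 91.828, 0.344, 61.387, -3.226], TCP at [0.273, 0.59, 0.234] pointing down, gripper open.
Joint ranges: [-144.91, 144.91], [-17.63, 115.5], [-89.93, 88.59], [15.96, 139.68], [-74.01, 254.01], [8.47, 105.57], [-167.45, 167.45]. Speed limits (degrees/s): [147.25, 147.25, 180, 180, 180, 180, 180].

INTERFACE

Orientations are given as a 3x3 rotation matrix whose columns are the frame's x, y, z axes.
In Python, from workcell import read_state, snapshot, camera_params, sign_off gives the robot as it stands. The module is installed in compiled form; this text tells all that it offers.
- The arm moves only by the shell command python3 -m crank 'ROWS' [FORCE]. ROWS is JSON, one flat list of numbers, 7 for each row, row after row: the shift along the world's x, y, z in mm, then the turn, a rotation vector about the world's x, y, z in degrees, then the closure, from -1 (fully open) to 1 (shut), so that 0 is half open. A call has 1 to 5 rows; each row shifts and turns the commanded pose from where the row before left it; what a row does not reach is not made up. A row lasts 1/12 s, in which the tool goes at most 41.7 mm and 7.16 degrees, less where a joint would pass 70% of its speed; a pose out of reach is approached as far as the arm can. A call with a gripper value outside its range is refused whole. The fingers move at their own pace and stop on an object; FORCE is the grip in N (left out, the last holds). Time passes only in rows, so rows that do not move let the fingers close. It gives the time, the measured TCP pose, the force, the opening and the grip force at its end, in the units of the state.
- read_state(): the state, without advancing time (a new reading comes with each control period).
- snapshot(name): name is "scene" or "top" or "wrist"; returns (picture, depth): 400x640x3 uint8, red, green, blue; 400x640 float32, m along the optical axis (not along the pixel's ray), 0 where there is no reading.
- camera_params(name): a dict with "fov_y" (degrees; the focal length in pixels is half the picture's height over the tangent of half this angle, whatever the lens; pixels are square), "cx", "cy" (the principal point, pixels), "origin" and "rotation" of the camera in the world; the wrist camera has in their place "mount" (4x4, takes a point from camera to tool coordinates, whose origin is the TCP and whose axes are the flange's). Camera axes: x right, y up, looking along -z (the intrinsics and any distortion apply to the point x, -y, -z); pixel columns grow to the right and rows downward; lengths in m; the calibration is good to about 2 mm. A picture is of the moment at which its call begins: read the wrist's pose just before it. camera_params takes no time and is no camera call.
- sign_off(): hands the job in; it is judged then, once.
The state is a dict: "time": time; "joint_pos": joint angles; "joint_vel": joint speeds; "effort": joint torques, N m; "ee_pos": TCP position; "tcp_rot": TCP orientation; "ft_force": force on the tool from outside, world axes, zero at the start; "wrist_torque": the same for the moment, N m; "grip_width": opening from 0.0 (shut) to 1.0 (fully open); "gripper_force": force on a finger pad.
Only numpy, scipy, OpenCV 4.12 (cv2) and the standard library are available. Lean on these libraries where they do the work, as an engineer would, in place of code of your own. Each camera call takes 0.05 s, during which the arm holds its last target. There are 200 camera calls.

## Working session

There is one attempt and no reset: what is moved stays moved. The work goes in short steps, Python scripts to look and compute and a shell command to move; the robot and the scene stay as the last step left them, time stands still between calls to the robot, and variables do not carry over. Pictures are saved under pics/ and viewed, at most 10 in all, crops included, and the job is handed in when it is done.

```bash
mkdir -p pics; cat > h.py <<'E'
import numpy as np, cv2
from workcell import *
def cam(n):
    p=camera_params(n)
    f=200/np.tan(np.radians(p['fov_y'])/2)
    return p,f
def shot(n,fn):
    im,d=snapshot(n); cv2.imwrite(f'pics/{fn}.png',im[:,:,::-1]); np.save(f'pics/{fn}.npy',d); return im,d
def cloud(n,d):
    p,f=cam(n); v,u=np.mgrid[0:400,0:640]
    c=np.stack([(u-p['cx'])/f*d,-(v-p['cy'])/f*d,-d],-1)
    w=c@np.array(p['rotation']).T+np.array(p['origin']); w[d<=0]=np.nan
    return w
E
python3 - <<'E'
from h import *
for n in('scene','top'):
    p=camera_params(n); print({k:np.round(v,4).tolist() if not isinstance(v,str) else v for k,v in p.items()})
    shot(n,n+'0')
print(camera_params('wrist'))
s=read_state(); print(s['time'],s['ee_pos'],s['tcp_rot'])
E
```

```text
{'fov_y': 49.2483, 'cx': 319.8582, 'cy': 192.9023, 'origin': [-0.1979, -0.6793, 0.9137], 'rotation': [[0.6705, 0.4029, -0.623], [-0.7416, 0.3871, -0.5478], [0.0205, 0.8293, 0.5584]]}
{'fov_y': 51.5168, 'cx': 320.9918, 'cy': 200.3586, 'origin': [0.4297, 0.0332, 1.194], 'rotation': [[-0.0059, 0.9869, -0.1613], [-0.9999, -0.0044, 0.0094], [0.0085, 0.1613, 0.9869]]}
{'fov_y': 69.52436442667626, 'cx': 320.09150296812345, 'cy': 202.90241099649293, 'mount': array([[ 5.59886273e-04,  9.54970566e-01,  2.96700023e-01,
         8.42669249e-02],
       [ 9.99999626e-01, -3.39001872e-04, -7.95919228e-04,
        -7.36621774e-04],
       [-6.59497573e-04,  2.96700358e-01, -9.54970399e-01,
        -1.52014009e-01],
       [ 0.00000000e+00,  0.00000000e+00,  0.00000000e+00,
         1.00000000e+00]])}
0.1 [0.27250062 0.58959136 0.23275979] [[-9.07744408e-01  4.19523309e-01 -5.32597169e-04]
 [ 4.19523629e-01  9.07743262e-01 -1.44742420e-03]
 [-1.23766697e-04 -1.53732832e-03 -9.99998811e-01]]
```

View pics/scene0.png

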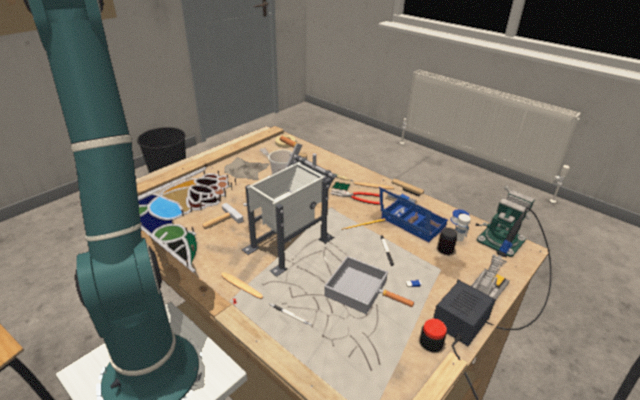

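View pics/top0.png

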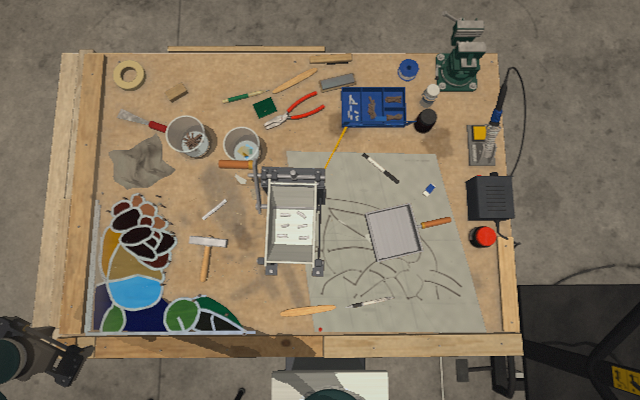

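The top view shows the hopper rim at about (265–318, 180–265). The lever grip is at about (238,164), and the pan is at (393,232) with its handle at (436,222). I'll fit both from depth.

```bash
python3 - <<'E'
from h import *
im=cv2.imread('pics/top0.png'); d=np.load('pics/top0.npy'); w=cloud('top',d)
v,u=np.mgrid[0:400,0:640]
def sel(u0,u1,v0,v1,z0,z1): return (u>=u0)&(u<=u1)&(v>=v0)&(v<=v1)&(w[...,2]>z0)&(w[...,2]<z1)
def rect(nm,m):
    p=w[m]; r=cv2.minAreaRect((p[:,:2]*1000).astype(np.float32)); print(nm,m.sum(),np.round(r[0],1),np.round(r[1],1),round(r[2],2),'z',np.round(np.percentile(p[:,2],[5,50,95]),4))
print('table',np.nanmedian(w[300:320,300:330,2]),np.nanmedian(w[170:180,340:350,2]))
rect('rim',sel(255,325,178,270,.222,.248))
rect('pan',sel(355,424,195,265,.036,.052))
rect('handle',sel(422,455,212,232,.015,.052))
rect('grip',sel(210,270,150,180,.25,.29))
rect('knob',sel(270,320,150,190,.255,.30))
rect('arm',sel(248,270,150,215,.20,.29))
cv2.imwrite('pics/crop.png',cv2.resize(im[140:290,205:325],(600,750),interpolation=cv2.INTER_CUBIC)[:600])
E
```

```text
table 0.003759578895531801 0.001069481785638815
rim 1436 [537.  101.3] [163.6 206.8] 88.3 z [0.2246 0.2363 0.242 ]
pan 393 [ 531.4 -190.4] [142.5 156.2] 12.62 z [0.0379 0.0419 0.046 ]
handle 188 [ 555.9 -299.9] [18.  85.5] 12.94 z [0.0311 0.0372 0.0418]
grip 429 [655.  203.3] [ 44.3 110.2] 4.08 z [0.2516 0.2778 0.2829]
knob 43 [641.7  84.1] [102.3  11.8] 87.07 z [0.2567 0.2841 0.2877]
arm 589 [615.6 170.1] [ 51.9 126.2] 87.57 z [0.2079 0.2395 0.2805]
```

View pics/crop.png

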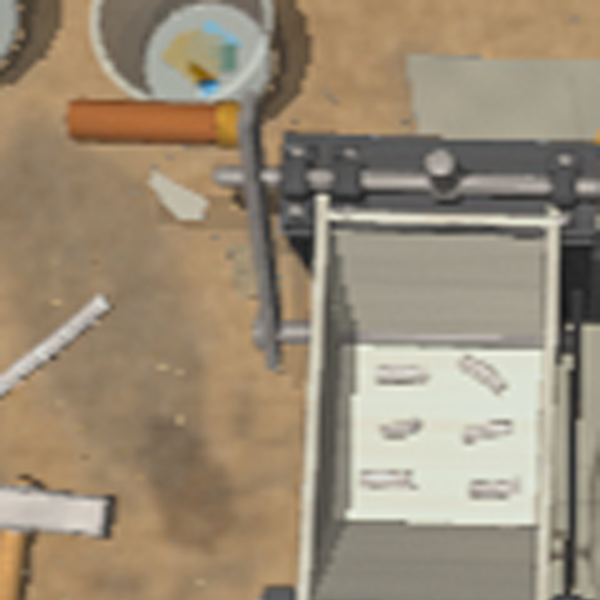

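The crop shows the knob top at crop (440,160), i.e. picture (293,172). The grip runs from crop (70,120) to (240,122), with the pot right behind it. All six offcuts are on the trap. I'll refine the hopper pose.

```bash
python3 - <<'E'
from h import *
im=cv2.imread('pics/top0.png'); d=np.load('pics/top0.npy'); w=cloud('top',d)
v,u=np.mgrid[0:400,0:640]
z=w[...,2]; x=w[...,0];y=w[...,1]
m=(abs(z-.237)<.008)
# rim strips: right (-y) edge: per image row, points near y~0.045; left ~0.155 ; rear x~.636; front
for nm,mm,ax in(('right',m&(u>305)&(u<322)&(v>190)&(v<260),0),('left',m&(u>262)&(u<272)&(v>205)&(v<262),0),('rear',m&(v>178)&(v<190)&(u>272)&(u<314),1),('front',m&(v>255)&(v<275)&(u>270)&(u<314),1)):
    p=w[mm]
    if len(p)<5: print(nm,len(p)); continue
    a,b=(p[:,0],p[:,1]) if ax==0 else (p[:,1],p[:,0])
    c=np.polyfit(a,b,1); c=np.polyfit(a[(k:=abs(b-np.polyval(c,a))<.006)],b[k],1)
    print(nm,len(p),k.sum(),'slope deg',np.degrees(np.arctan(c[0])),'at mid',a.mean(),np.polyval(c,a.mean()), 'range',b.min(),b.max())
hsv=cv2.cvtColor(im,cv2.COLOR_BGR2HSV)
g=(u>212)&(u<256)&(v>155)&(v<172)&(z>.255)
p=w[g]; r=cv2.minAreaRect((p[:,:2]*1000).astype(np.float32)); print('grip',g.sum(),r,np.percentile(p[:,2],[50,98]))
k=(u>286)&(u<300)&(v>165)&(v<182)&(z>.268)
p=w[k]; print('knob',k.sum(),p.mean(0),p.min(0),p.max(0))
p=w[(u>205)&(u<265)&(v>115)&(v<162)&(z>.05)&(z<.2)]; print('pot rim',p.min(0),p.max(0), 'n',len(p))
for nm,(a,b,c,e) in dict(marker=(358,402,148,188),eraser=(420,440,180,197),hammer=(185,230,232,285)).items():
    q=(u>a)&(u<b)&(v>c)&(v<e)&(z>.007); p=w[q]; print(nm,len(p),p.min(0),p.max(0))
E
```

```text
right 176 174 slope deg -1.922327020978118 at mid 0.526281703797262 0.04173729456113965 range 0.027166791267822652 0.04551099440782654
left 164 152 slope deg -1.6351349999615175 at mid 0.5028744673897638 0.15120749110050058 range 0.13902776711808004 0.15839805591586467
rear 320 211 slope deg 0.7941516916054719 at mid 0.08796932184801709 0.62817166083315 range 0.6191411641104443 0.6387017460972613
front 176 160 slope deg 1.8620671411433138 at mid 0.08659595304602043 0.4448959899560264 range 0.4322522480950255 0.4571321154319025
grip 350 ((666.8594360351562, 215.90530395507812), (84.0617904663086, 30.532108306884766), 85.38911437988281) [0.27854891 0.28487407]
knob 34 [0.64105385 0.08871939 0.28278241] [0.63592363 0.08288942 0.2692437 ] [0.64796618 0.09445306 0.28913101]
pot rim [0.72214694 0.1950493  0.05002712] [0.81817625 0.29194427 0.09566657] n 428
marker 195 [ 0.67335755 -0.21522021  0.00706219] [ 0.76373402 -0.09053958  0.02028767]
eraser 89 [ 0.63431413 -0.30845708  0.00704859] [ 0.67316145 -0.27225971  0.01673639]
hammer 559 [0.39599496 0.29131086 0.00744851] [0.52156073 0.39685747 0.02943973]
```

```bash
python3 -m crank '[0,0,40,0,0,0,0, 0,0,40,0,0,0,0, 0,0,40,0,0,0,0, 0,0,40,0,0,0,0, 12,-38,0,0,0,-6.5,0]' 30
python3 -m crank '[12,-38,0,0,0,-6.5,0, 12,-38,0,0,0,-6.5,0, 12,-38,0,0,0,-6.5,0, 12,-38,0,0,0,-6.5,0, 12,-38,0,0,0,-6.5,0]'
python3 -m crank '[12,-38,0,0,0,-6.5,0, 12,-38,0,0,0,-6.5,0, 12,-38,0,0,0,0,0, 12,-38,0,0,0,0,0, 12,-38,0,0,0,0,0]'
```

```text
time: 0.52
ee_pos: [0.2816, 0.5603, 0.4019]
tcp_rot: [[-0.859, 0.512, 0.003], [0.512, 0.859, 0.016], [0.006, 0.016, -1.0]]
ft_force: [-1.1, -0.1, 1.0]
grip_width: 0.66
gripper_force: 0.0
time: 0.93
ee_pos: [0.3448, 0.36, 0.3933]
tcp_rot: [[-0.437, 0.9, -0.0], [0.9, 0.437, -0.0], [-0.0, -0.0, -1.0]]
ft_force: [0.8, -0.5, -0.3]
grip_width: 0.505
gripper_force: 0.0
time: 1.35
ee_pos: [0.4046, 0.17, 0.3935]
tcp_rot: [[-0.229, 0.974, -0.0], [0.974, 0.229, 0.0], [0.0, -0.0, -1.0]]
ft_force: [-0.1, 0.7, 0.3]
grip_width: 0.498
gripper_force: 0.0
```

```bash
python3 -m crank '[12,-38,0,0,0,0,0, 12,-38,0,0,0,0,0, 12,-38,0,0,0,0,0, 12,-38,0,0,0,0,0, 12,-38,0,0,0,0,0]'
python3 -m crank '[12,-38,0,0,0,0,0, 12,-38,0,0,0,0,0, 12,-38,0,0,0,0,0, 12,-38,0,4.9,1.1,0,0, 12,-38,0,4.9,1.1,0,0]'
python3 -m crank '[12,-38,0,4.9,1.1,0,0, 12,-38,-20,0,0,0,0, 12,-33,-20,0,0,0,0, 0,0,-20,0,0,0,0, 0,0,0,0,0,0,0]'
python3 - <<'E'
from h import *
shot('wrist','w1'); print(read_state()['joint_pos'])
E
```

```text
time: 1.77
ee_pos: [0.4645, -0.02, 0.3936]
tcp_rot: [[-0.228, 0.974, 0.0], [0.974, 0.228, 0.001], [0.001, 0.0, -1.0]]
ft_force: [1.5, 0.5, -0.2]
grip_width: 0.502
gripper_force: 0.0
time: 2.18
ee_pos: [0.5252, -0.2054, 0.3943]
tcp_rot: [[-0.231, 0.972, -0.036], [0.957, 0.234, 0.172], [0.175, 0.005, -0.984]]
ft_force: [1.4, -0.1, 1.1]
grip_width: 0.497
gripper_force: 0.0
time: 2.6
ee_pos: [0.5574, -0.314, 0.3291]
tcp_rot: [[-0.215, 0.975, -0.064], [0.941, 0.224, 0.253], [0.261, -0.006, -0.965]]
ft_force: [-0.3, 0.2, -0.3]
grip_width: 0.501
gripper_force: 0.0
[  2.44407536  32.80870165  45.74672772  80.81208441 -30.35848242
  89.64958099  63.092304  ]
```

View pics/w1.png

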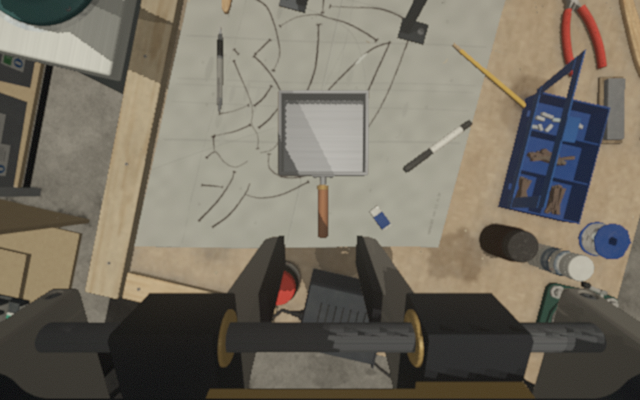

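The wrist view shows the handle at (323,213), centred between the fingers and aligned with them. The eraser at (380,217) is well to the side, so I'll go down and grasp.

```bash
python3 -m crank '[3,-5,-40,0,0,0,0, 0,0,-40,0,0,0,0, 0,0,-40,0,0,0,0, 0,0,-40,0,0,0,0, 0,0,-40,0,0,0,0]'
python3 -m crank '[0,0,-40,0,0,0,0, 0,0,-30,0,0,0,0, 0,0,-20,0,0,0,0, 0,0,-7,0,0,0,0, 0,0,0,0,0,0,0]'
python3 -m crank '[0,0,0,0,0,0,1, 0,0,0,0,0,0,1, 0,0,0,0,0,0,1, 0,0,0,0,0,0,1, 0,0,0,0,0,0,1]'
```

```text
time: 3.07
ee_pos: [0.564, -0.3159, 0.1358]
tcp_rot: [[-0.225, 0.973, -0.054], [0.94, 0.231, 0.25], [0.255, 0.006, -0.967]]
ft_force: [0.7, -0.3, -0.5]
grip_width: 0.503
gripper_force: 0.0
time: 3.48
ee_pos: [0.563, -0.3159, 0.0379]
tcp_rot: [[-0.223, 0.973, -0.058], [0.94, 0.23, 0.251], [0.258, 0.002, -0.966]]
ft_force: [-0.5, 0.5, 0.7]
grip_width: 0.5
gripper_force: 0.0
time: 3.9
ee_pos: [0.5626, -0.3183, 0.0392]
tcp_rot: [[-0.221, 0.974, -0.055], [0.941, 0.228, 0.249], [0.255, 0.003, -0.967]]
ft_force: [-0.8, -0.6, 3.6]
grip_width: 0.183
gripper_force: 30.0
```

```bash
python3 -m crank '[-10,0,0,0,0,-3.7,1, -10,0,0,0,0,-3.7,1, -10,0,0,0,0,-3.7,1, -9,0,0,0,0,-3.6,1, 0,0,0,0,0,0,1]'
python3 -m crank '[0.6,20,0,0,0,0,1, 0.6,20,0,0,0,0,1, 0.6,20,0,0,0,0,1, 0.6,20,0,0,0,0,1, 0,0,0,0,0,0,1]'
python3 - <<'E'
from h import *
im,d=shot('top','t2'); w=cloud('top',d); v,u=np.mgrid[0:400,0:640]
cv2.imwrite('pics/t2c.png',cv2.resize(im[130:290,220:460,::-1],(720,480),interpolation=cv2.INTER_CUBIC))
E
```

```text
time: 4.32
ee_pos: [0.5226, -0.3187, 0.0392]
tcp_rot: [[0.03, 0.999, 0.011], [0.966, -0.032, 0.256], [0.256, 0.003, -0.967]]
ft_force: [1.6, -1.2, 4.3]
grip_width: 0.187
gripper_force: 30.1
time: 4.73
ee_pos: [0.5273, -0.2349, 0.0388]
tcp_rot: [[0.02, 1.0, 0.009], [0.966, -0.021, 0.258], [0.258, 0.003, -0.966]]
ft_force: [2.0, 3.4, 2.1]
grip_width: 0.187
gripper_force: 30.0
```

View pics/t2c.png

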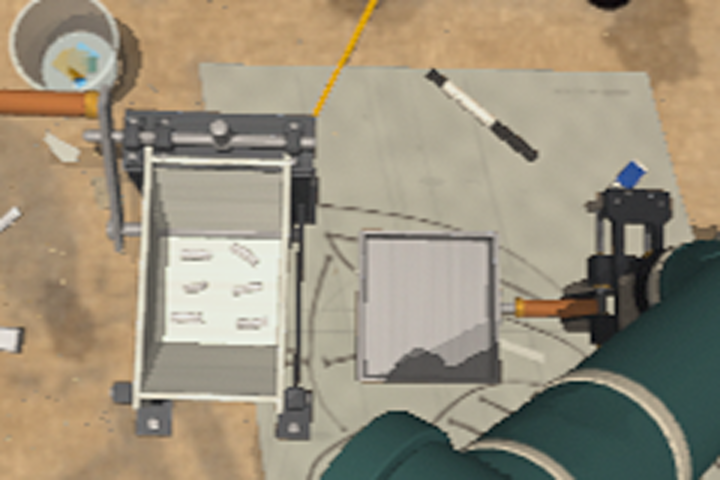

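The pan is now square with the lane, centred at crop (429,308). I'll check its position numerically.

```bash
python3 - <<'E'
from h import *
d=np.load('pics/t2.npy'); w=cloud('top',d); v,u=np.mgrid[0:400,0:640]; z=w[...,2]
m=(u>335)&(u<387)&(v>200)&(v<262)&(z>.036)&(z<.055); p=w[m]
r=cv2.minAreaRect((p[:,:2]*1000).astype(np.float32)); print(m.sum(),r)
c=np.array(r[0])/1000-[.536,.094]; R=np.array([[.9995,.0314],[-.0314,.9995]]); print(R@c)
E
```

```text
390 ((530.0579223632812, -93.28923034667969), (132.45510864257812, 142.68936157226562), 89.25608825683594)
[-0.01181999 -0.187009  ]
```

The pan is at hopper x≈0 (my printed x has a sign slip), y −187 mm, and about 1° off in yaw. I'll push it in.

```bash
python3 -m crank '[-2,20,0,0,0,-1,1, 0.6,20,0,0,0,0,1, 0.6,20,0,0,0,0,1, 0.6,20,0,0,0,0,1, 0.6,20,0,0,0,0,1]'
python3 -m crank '[0.6,20,0,0,0,0,1, 0.6,20,0,0,0,0,1, 0.6,20,0,0,0,0,1, 0.4,12,0,0,0,0,1, 0,0,0,0,0,0,1]'
python3 -m crank '[0.2,7,0,0,0,0,1, 0.1,4,0,0,0,0,1, 0.1,3,0,0,0,0,1, 0,0,0,0,0,0,1]'
```

```text
time: 5.2
ee_pos: [0.5276, -0.1418, 0.0391]
tcp_rot: [[0.043, 0.999, 0.017], [0.967, -0.046, 0.249], [0.25, 0.006, -0.968]]
ft_force: [0.7, -8.0, 7.3]
grip_width: 0.184
gripper_force: 30.0
time: 5.62
ee_pos: [0.53, -0.065, 0.0388]
tcp_rot: [[0.039, 0.999, 0.015], [0.966, -0.041, 0.255], [0.256, 0.005, -0.967]]
ft_force: [2.2, 2.0, 3.6]
grip_width: 0.186
gripper_force: 30.0
time: 5.95
ee_pos: [0.5304, -0.055, 0.0388]
tcp_rot: [[0.042, 0.999, 0.017], [0.967, -0.045, 0.252], [0.252, 0.006, -0.968]]
ft_force: [0.5, -5.5, 7.0]
grip_width: 0.186
gripper_force: 30.0
```

```bash
python3 -m crank '[0.1,4,0,0,0,0,1, 0.1,4,0,0,0,0,1, 0,0,0,0,0,0,1]'
python3 -m crank '[0.1,3,0,0,0,0,1, 0.1,3,0,0,0,0,1, 0,0,0,0,0,0,1]'
```

```text
time: 6.2
ee_pos: [0.5306, -0.0471, 0.0388]
tcp_rot: [[0.043, 0.999, 0.017], [0.967, -0.045, 0.252], [0.252, 0.006, -0.968]]
ft_force: [0.7, -4.6, 8.2]
grip_width: 0.187
gripper_force: 30.0
time: 6.45
ee_pos: [0.5311, -0.0457, 0.0389]
tcp_rot: [[0.045, 0.999, 0.019], [0.968, -0.048, 0.245], [0.245, 0.008, -0.969]]
ft_force: [-0.2, -14.8, 8.3]
grip_width: 0.184
gripper_force: 30.0
```

The pan is against the stop: it stalled at about 15 N. Now release it and back off.

```bash
python3 -m crank '[0,0,0,0,0,0,0, 0,0,0,0,0,0,0, 0,0,0,0,0,0,0, 0,0,0,0,0,0,0]'
python3 -m crank '[0,-5,20,0,0,0,0, 0,-10,40,0,0,0,0, 0,-10,40,0,0,0,0, 0,-10,40,0,0,0,0, 0,-10,40,0,0,0,0]'
python3 -m crank '[0,0,40,0,0,0,0, 0,0,40,-4.8,0,0,0, 0,0,40,-4.8,0,0,0, 0,0,40,-4.8,0,0,0, 0,0,0,0,0,0,0]'
python3 - <<'E'
from h import *
im,d=shot('top','t3'); w=cloud('top',d); v,u=np.mgrid[0:400,0:640]; z=w[...,2]
k=(u>286)&(u<300)&(v>165)&(v<182)&(z>.268)&(z<.3); print('knob',k.sum(),w[k].mean(0))
k=(u>325)&(u<370)&(v>215)&(v<250)&(z>.01)&(z<.06); p=w[k]; print(len(p)); print(cv2.minAreaRect((p[:,:2]*1000).astype(np.float32)) if len(p) else'')
E
```

```text
time: 6.78
ee_pos: [0.529, -0.0371, 0.0376]
tcp_rot: [[0.041, 0.999, 0.012], [0.966, -0.043, 0.257], [0.257, 0.001, -0.966]]
ft_force: [-0.0, 0.2, -0.1]
grip_width: 0.453
gripper_force: 0.0
time: 7.2
ee_pos: [0.5285, -0.0827, 0.2194]
tcp_rot: [[0.042, 0.999, 0.011], [0.966, -0.043, 0.256], [0.256, 0.0, -0.967]]
ft_force: [0.8, 1.1, -0.7]
grip_width: 0.499
gripper_force: 0.0
time: 7.62
ee_pos: [0.533, -0.0792, 0.3847]
tcp_rot: [[0.034, 0.999, 0.024], [0.999, -0.034, 0.007], [0.008, 0.024, -1.0]]
ft_force: [0.5, 0.3, 0.0]
grip_width: 0.497
gripper_force: 0.0
knob 34 [0.64087676 0.08889123 0.28324795]
180
((531.142333984375, -30.41305923461914), (78.74188995361328, 18.32242202758789), 87.52476501464844)
```

The handle centre is at (0.531, −0.030), exactly as planned for a seated pan. Next is the bolt knob.

```bash
python3 -m crank '[22,33,0,0,0,0,0, 22,33,0,0,0,0,0, 22,34,0,0,0,0,0, 22,34,0,0,0,0,0, 21,34,0,0,0,0,0]'
python3 -m crank '[0,0,-20,0,0,0,0, 0,0,-30,0,0,0,0, 0,0,-30,0,0,0,0, 0,0,-20,0,0,0,0, 0,0,0,0,0,0,0]'
python3 - <<'E'
from h import *
im,d=shot('wrist','w2')
E
```

```text
time: 8.08
ee_pos: [0.6383, 0.0868, 0.3758]
tcp_rot: [[0.042, 0.999, 0.01], [0.999, -0.042, 0.008], [0.009, 0.009, -1.0]]
ft_force: [0.1, -0.4, 0.5]
grip_width: 0.497
gripper_force: 0.0
time: 8.5
ee_pos: [0.6347, 0.085, 0.2715]
tcp_rot: [[0.043, 0.999, 0.002], [0.999, -0.043, 0.006], [0.006, 0.002, -1.0]]
ft_force: [-1.2, 0.3, -0.4]
grip_width: 0.502
gripper_force: 0.0
```

View pics/w2.png

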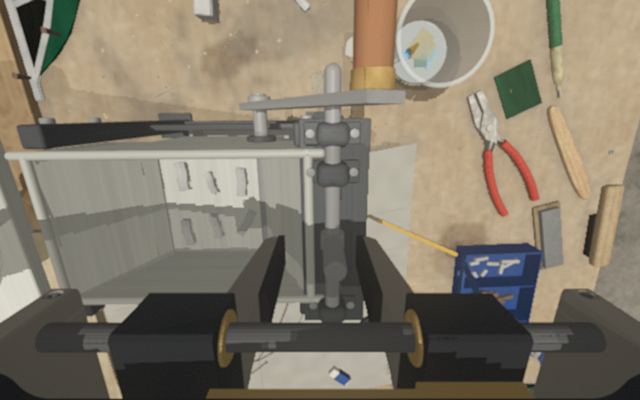

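The wrist view shows the knob at (335,255) between the fingers, about 6 mm towards +x of the middle at 320. I'll correct, close on it and draw the bolt.

```bash
python3 -m crank '[6,4,2,0,0,0,0, 0,0,0,0,0,0,1, 0,0,0,0,0,0,1, 0,0,0,0,0,0,1, 0,0,0,0,0,0,1]' 40
python3 -m crank '[0,0,0,0,0,0,1, 0,0,0,0,0,0,1]'
python3 -m crank '[-0.3,-10,0,0,0,0,1, -0.3,-10,0,0,0,0,1, -0.3,-10,0,0,0,0,1, -0.1,-3,0,0,0,0,1, 0,0,0,0,0,0,1]'
```

```text
time: 8.97
ee_pos: [0.6444, 0.0892, 0.2808]
tcp_rot: [[0.042, 0.999, 0.014], [0.999, -0.042, 0.008], [0.009, 0.014, -1.0]]
ft_force: [0.3, 0.4, 0.3]
grip_width: 0.232
gripper_force: 0.0
time: 9.13
ee_pos: [0.6429, 0.0893, 0.2803]
tcp_rot: [[0.042, 0.999, 0.01], [0.999, -0.042, 0.008], [0.009, 0.01, -1.0]]
ft_force: [-4.3, 0.2, 4.3]
grip_width: 0.129
gripper_force: 40.0
time: 9.55
ee_pos: [0.642, 0.0618, 0.2803]
tcp_rot: [[0.038, 0.999, 0.01], [0.999, -0.039, 0.017], [0.017, 0.009, -1.0]]
ft_force: [-4.6, 10.1, 6.5]
grip_width: 0.131
gripper_force: 40.0
```

```bash
python3 -m crank '[0,-4,0,0,0,0,1, 0,-2,0,0,0,0,1, 0,0,0,0,0,0,1]'
python3 -m crank '[0,0,0,0,0,0,0, 0,0,0,0,0,0,0, 0,0,0,0,0,0,0, 0,0,30,0,0,0,0, 0,0,40,0,0,0,0]'
python3 - <<'E'
from h import *
im,d=shot('top','t4')
cv2.imwrite('pics/t4c.png',cv2.resize(im[130:230,200:340,::-1],(700,500),interpolation=cv2.INTER_CUBIC))
im,d=shot('wrist','w4')
E
```

```text
time: 9.8
ee_pos: [0.642, 0.0615, 0.2803]
tcp_rot: [[0.034, 0.999, 0.009], [0.999, -0.034, 0.023], [0.024, 0.009, -1.0]]
ft_force: [-5.3, 19.4, 7.8]
grip_width: 0.128
gripper_force: 40.0
time: 10.22
ee_pos: [0.6414, 0.0495, 0.3474]
tcp_rot: [[0.044, 0.999, 0.006], [0.999, -0.044, 0.005], [0.006, 0.006, -1.0]]
ft_force: [1.2, 0.8, 1.3]
grip_width: 0.473
gripper_force: 0.0
```

View pics/w4.png

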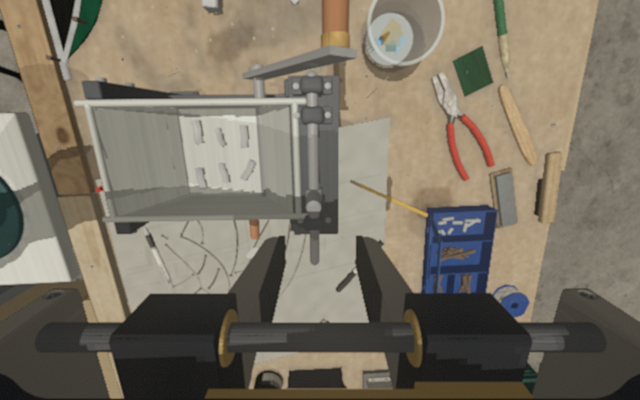

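The bolt is fully drawn: its nose at about (313,75) is clear of the lever at (300,62). Next I'll straddle the wooden lever grip.

```bash
python3 -m crank '[5,34,0,0,0,0,0, 5,34,0,0,0,0,0, 5,34,0,0,0,0,0, 5,34,0,0,0,0,0, 5,34,0,0,0,0,0]'
python3 -m crank '[0,0,-20,0,0,0,0, 0,0,-25,0,0,0,0, 0,0,-20,0,0,0,0, 0,0,-10,0,0,0,0, 0,0,0,0,0,0,0]'
python3 - <<'E'
from h import *
im,d=shot('wrist','w5')
E
```

```text
time: 10.73
ee_pos: [0.6686, 0.2208, 0.3498]
tcp_rot: [[0.044, 0.999, 0.014], [0.999, -0.044, 0.007], [0.008, 0.013, -1.0]]
ft_force: [1.2, 0.4, 0.6]
grip_width: 0.495
gripper_force: 0.0
time: 11.15
ee_pos: [0.6672, 0.2193, 0.2721]
tcp_rot: [[0.044, 0.999, 0.009], [0.999, -0.044, 0.006], [0.006, 0.009, -1.0]]
ft_force: [0.4, -0.4, -0.0]
grip_width: 0.498
gripper_force: 0.0
```

View pics/w5.png

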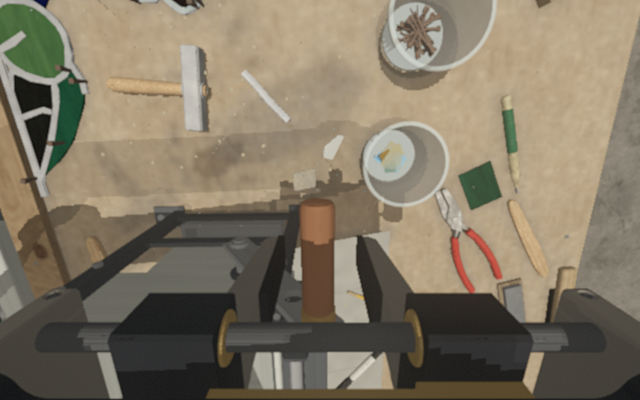

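The grip at (318, 200–315) lies centred between the fingers. I'll close to a loose fit and swing the lever over along its arc.

```bash
python3 -m crank '[0,0,0,0,0,0,0.36, 0,0,0,0,0,0,0.36, 0,0,0,0,0,0,0.36]' 20
python3 -m crank '[-8,0.3,5,0,0,0,0.36, -8,0.3,4.5,0,0,0,0.36, -8.5,0.3,3.5,0,0,0,0.36, -8.5,0.3,3.5,0,0,0,0.36, -9,0.3,2.5,0,0,0,0.36]'
python3 -m crank '[-9,0.3,2.5,0,0,0,0.36, -9,0.3,1.5,0,0,0,0.36, -9,0.3,1,0,0,0,0.36, -9.3,0.3,0,0,0,0,0.36, -9.3,0.3,0,0,0,0,0.36]'
```

```text
time: 11.45
ee_pos: [0.6688, 0.2201, 0.2764]
tcp_rot: [[0.042, 0.999, 0.015], [0.999, -0.043, 0.009], [0.009, 0.015, -1.0]]
ft_force: [0.5, 1.1, -0.7]
grip_width: 0.325
gripper_force: 0.0
time: 11.87
ee_pos: [0.6253, 0.2219, 0.295]
tcp_rot: [[0.042, 0.999, 0.014], [0.999, -0.042, 0.009], [0.009, 0.014, -1.0]]
ft_force: [1.4, 0.2, 0.8]
grip_width: 0.321
gripper_force: 0.7
time: 12.28
ee_pos: [0.5792, 0.2234, 0.2986]
tcp_rot: [[0.042, 0.999, 0.012], [0.999, -0.042, 0.008], [0.008, 0.012, -1.0]]
ft_force: [0.4, -0.2, 0.3]
grip_width: 0.323
gripper_force: 0.3
```

```bash
python3 -m crank '[-9,0.3,-1,0,0,0,0.36, -9,0.3,-1.5,0,0,0,0.36, -9,0.3,-2.5,0,0,0,0.36, -9,0.3,-2.5,0,0,0,0.36, -8.5,0.3,-3.5,0,0,0,0.36]'
python3 -m crank '[-8.5,0.3,-3.5,0,0,0,0.36, -8,0.3,-5,0,0,0,0.36, -8,0.3,-5,0,0,0,0.36, -7.5,0.2,-6,0,0,0,0.36, -7.5,0.2,-6,0,0,0,0.36]'
python3 -m crank '[-4,0,-3,0,0,0,0.36, -4,0,-3,0,0,0,0.36, -3,0,-2,0,0,0,0.36, 0,0,0,0,0,0,0.36, 0,0,0,0,0,0,0.36]'
```

```text
time: 12.7
ee_pos: [0.5351, 0.2248, 0.2876]
tcp_rot: [[0.042, 0.999, 0.013], [0.999, -0.042, 0.008], [0.008, 0.013, -1.0]]
ft_force: [0.7, 0.6, 0.7]
grip_width: 0.319
gripper_force: 0.3
time: 13.12
ee_pos: [0.4956, 0.2261, 0.2617]
tcp_rot: [[0.042, 0.999, 0.013], [0.999, -0.042, 0.008], [0.008, 0.012, -1.0]]
ft_force: [0.8, 0.2, 0.6]
grip_width: 0.323
gripper_force: 0.1
time: 13.53
ee_pos: [0.49, 0.2262, 0.2566]
tcp_rot: [[0.043, 0.999, 0.024], [0.999, -0.043, 0.01], [0.011, 0.023, -1.0]]
ft_force: [9.3, 1.0, 3.8]
grip_width: 0.32
gripper_force: 4.4
```

The lever is at its open stop (9 N). I'll check that the hopper is empty and the pan holds the offcuts.

```bash
python3 -m crank '[0,0,0,0,0,0,0.36, 0,0,0,0,0,0,0.36, 0,0,0,0,0,0,0.36]'
python3 - <<'E'
from h import *
im,d=shot('top','t6'); im2,_=shot('scene','s6')
a=cv2.resize(im[165:275,250:330,::-1],(400,550),interpolation=cv2.INTER_CUBIC)
b=cv2.resize(im2[130:280,230:340,::-1],(400,550),interpolation=cv2.INTER_CUBIC)
cv2.imwrite('pics/c6.png',np.hstack([a,b]))
E
```

```text
time: 13.78
ee_pos: [0.49, 0.2262, 0.2566]
tcp_rot: [[0.043, 0.999, 0.023], [0.999, -0.044, 0.01], [0.011, 0.023, -1.0]]
ft_force: [8.5, 0.1, 4.0]
grip_width: 0.322
gripper_force: 4.3
```

View pics/c6.png

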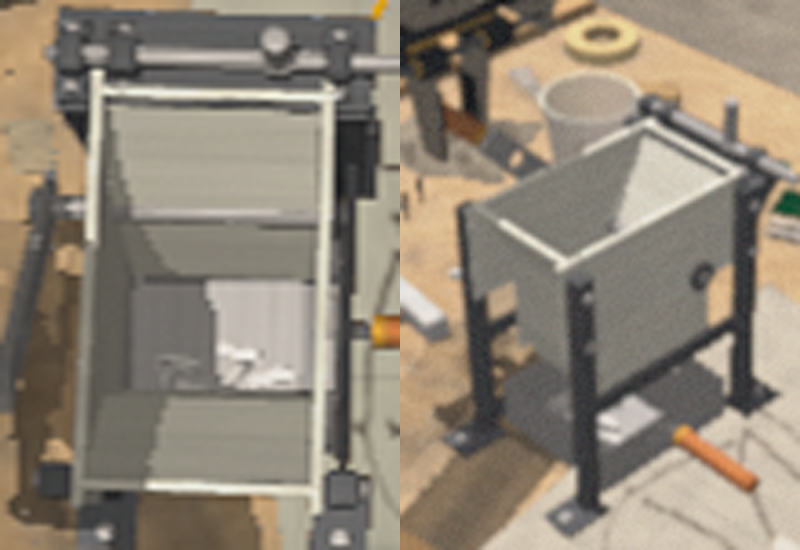

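The hopper is empty and the offcuts lie in the pan (left half, around (180–290, 370)). Now swing the lever back along the same arc.

```bash
python3 -m crank '[5.5,0,4,0,0,0,0.36, 5.5,0,4,0,0,0,0.36, 7.5,-0.2,6,0,0,0,0.36, 7.5,-0.2,6,0,0,0,0.36, 8,-0.3,5,0,0,0,0.36]'
python3 -m crank '[8,-0.3,5,0,0,0,0.36, 8.5,-0.3,3.5,0,0,0,0.36, 8.5,-0.3,3.5,0,0,0,0.36, 9,-0.3,2.5,0,0,0,0.36, 9,-0.3,2.5,0,0,0,0.36]'
python3 -m crank '[9,-0.3,1.5,0,0,0,0.36, 9,-0.3,1,0,0,0,0.36, 9.3,-0.3,0,0,0,0,0.36, 9.3,-0.3,0,0,0,0,0.36, 9,-0.3,-1,0,0,0,0.36]'
python3 -m crank '[9,-0.3,-1.5,0,0,0,0.36, 9,-0.3,-2.5,0,0,0,0.36, 9,-0.3,-2.5,0,0,0,0.36, 8.5,-0.3,-3.5,0,0,0,0.36, 8.5,-0.3,-3.5,0,0,0,0.36]'
python3 -m crank '[8,-0.3,-4.5,0,0,0,0.36, 8,-0.3,-5,0,0,0,0.36, 4,0,-2,0,0,0,0.36, 4,0,-2,0,0,0,0.36, 0,0,0,0,0,0,0.36]'
```

```text
time: 14.3
ee_pos: [0.5181, 0.2256, 0.2796]
tcp_rot: [[0.041, 0.999, 0.007], [0.999, -0.042, 0.008], [0.008, 0.007, -1.0]]
ft_force: [-5.1, -0.4, 4.1]
grip_width: 0.326
gripper_force: 2.9
time: 14.72
ee_pos: [0.5633, 0.2239, 0.2966]
tcp_rot: [[0.042, 0.999, 0.013], [0.999, -0.042, 0.008], [0.008, 0.012, -1.0]]
ft_force: [-2.1, 0.6, 1.8]
grip_width: 0.318
gripper_force: 1.2
time: 15.13
ee_pos: [0.6093, 0.2221, 0.2978]
tcp_rot: [[0.042, 0.999, 0.013], [0.999, -0.042, 0.007], [0.008, 0.013, -1.0]]
ft_force: [-1.6, 0.4, 1.4]
grip_width: 0.319
gripper_force: 0.8
time: 15.55
ee_pos: [0.653, 0.2208, 0.2838]
tcp_rot: [[0.042, 0.999, 0.013], [0.999, -0.042, 0.007], [0.008, 0.013, -1.0]]
ft_force: [-0.3, 0.4, 0.6]
grip_width: 0.32
gripper_force: 0.5
time: 15.97
ee_pos: [0.6709, 0.2204, 0.2705]
tcp_rot: [[0.041, 0.999, -0.002], [0.999, -0.041, 0.008], [0.008, -0.003, -1.0]]
ft_force: [-21.0, -1.7, 12.2]
grip_width: 0.32
gripper_force: 10.3
```

The lever is against the shut stop (21 N). Release it, lift clear and go to the drawn knob.

```bash
python3 -m crank '[-9,0,0,0,0,0,0, 0,0,0,0,0,0,0, 0,0,0,0,0,0,0, 0,0,30,0,0,0,0, 0,0,40,0,0,0,0]'
python3 -m crank '[-6,-32,10,0,0,0,0, -6,-32,0,0,0,0,0, -6,-32,0,0,0,0,0, -6,-32,0,0,0,0,0, -4,-31,0,0,0,0,0]'
python3 -m crank '[0,0,0,0,0,0,0, 0,0,0,0,0,0,0]'
python3 - <<'E'
from h import *
im,d=shot('top','t7'); w=cloud('top',d); v,u=np.mgrid[0:400,0:640]; z=w[...,2]
k=(u>212)&(u<245)&(v>155)&(v<175)&(z>.255)&(z<.3); p=w[k]; print(len(p),p.mean(0))
d0=np.load('pics/top0.npy'); w0=cloud('top',d0);z=w0[...,2]
k=(u>212)&(u<245)&(v>155)&(v<175)&(z>.255)&(z<.3); p=w0[k]; print(len(p),p.mean(0))
E
```

```text
time: 16.38
ee_pos: [0.6659, 0.2204, 0.3378]
tcp_rot: [[0.042, 0.999, 0.007], [0.999, -0.042, 0.005], [0.005, 0.007, -1.0]]
ft_force: [0.4, 0.5, 0.7]
grip_width: 0.499
gripper_force: 0.0
time: 16.8
ee_pos: [0.6392, 0.0594, 0.3512]
tcp_rot: [[0.043, 0.999, 0.014], [0.999, -0.043, 0.007], [0.008, 0.014, -1.0]]
ft_force: [-0.7, -0.8, 0.6]
grip_width: 0.499
gripper_force: 0.0
time: 16.97
ee_pos: [0.6396, 0.0584, 0.3517]
tcp_rot: [[0.047, 0.999, 0.015], [0.999, -0.047, 0.008], [0.008, 0.015, -1.0]]
ft_force: [0.9, 1.2, 0.4]
grip_width: 0.499
gripper_force: 0.0
234 [0.66374955 0.22792836 0.2782073 ]
234 [0.66378955 0.22783621 0.27813354]
```

The lever is back exactly where it was at the start. Now grasp the knob and push the bolt home.

```bash
python3 -m crank '[2,2,-30,0,0,0,0, 0,0,-30,0,0,0,0, 0,0,-13,0,0,0,0, 0,0,0,0,0,0,0, 0,0,0,0,0,0,1]' 40
python3 -m crank '[0,0,0,0,0,0,1, 0,0,0,0,0,0,1, 0,0,0,0,0,0,1, 0,0,0,0,0,0,1, 0,0,0,0,0,0,1]'
python3 -m crank '[0.2,6,0,0,0,0,1, 0.2,6,0,0,0,0,1, 0.2,6,0,0,0,0,1, 0.2,6,0,0,0,0,1, 0,0,0,0,0,0,1]'
python3 -m crank '[0.2,5,0,0,0,0,1, 0,3,0,0,0,0,1, 0,0,0,0,0,0,1, 0,0,0,0,0,0,1]'
```

```text
time: 17.43
ee_pos: [0.6414, 0.0642, 0.2778]
tcp_rot: [[0.041, 0.999, 0.012], [0.999, -0.041, 0.007], [0.007, 0.012, -1.0]]
ft_force: [0.1, -0.3, 0.6]
grip_width: 0.452
gripper_force: 0.0
time: 17.85
ee_pos: [0.6419, 0.0632, 0.2789]
tcp_rot: [[0.042, 0.999, 0.015], [0.999, -0.042, 0.008], [0.009, 0.015, -1.0]]
ft_force: [1.0, 0.0, 2.1]
grip_width: 0.13
gripper_force: 40.0
time: 18.27
ee_pos: [0.6428, 0.0896, 0.2788]
tcp_rot: [[0.04, 0.999, 0.015], [0.999, -0.04, 0.009], [0.01, 0.015, -1.0]]
ft_force: [2.9, 0.7, 5.6]
grip_width: 0.131
gripper_force: 40.0
time: 18.6
ee_pos: [0.6429, 0.0934, 0.2788]
tcp_rot: [[0.043, 0.999, 0.015], [0.999, -0.043, 0.005], [0.005, 0.015, -1.0]]
ft_force: [2.6, -4.7, 5.9]
grip_width: 0.127
gripper_force: 40.0
```

```bash
python3 -m crank '[0,4,0,0,0,0,1, 0,0,0,0,0,0,1]'
python3 -m crank '[0,0,0,0,0,0,0, 0,0,0,0,0,0,0, 0,0,0,0,0,0,0, 0,0,30,0,0,0,0, 0,0,40,0,0,0,0]'
python3 -m crank '[0,-20,30,0,0,0,0, 0,-35,10,0,0,0,0, 0,-38,0,0,0,0,0, 0,-38,0,0,0,0,0, 0,0,0,0,0,0,0]'
python3 - <<'E'
from h import *
im,d=shot('top','t8'); im2,_=shot('scene','s8')
a=cv2.resize(im[140:280,205:345,::-1],(400,400),interpolation=cv2.INTER_CUBIC)
b=cv2.resize(im2[130:280,230:380,::-1],(400,400),interpolation=cv2.INTER_CUBIC)
cv2.imwrite('pics/c8.png',np.hstack([a,b]))
w=cloud('top',d); v,u=np.mgrid[0:400,0:640]; z=w[...,2]
k=(u>286)&(u<300)&(v>165)&(v<182)&(z>.268)&(z<.3); print('knob',k.sum(),w[k].mean(0))
k=(u>325)&(u<370)&(v>215)&(v<250)&(z>.01)&(z<.06); p=w[k]; print(cv2.minAreaRect((p[:,:2]*1000).astype(np.float32)))
E
```

```text
time: 18.77
ee_pos: [0.6429, 0.0935, 0.2788]
tcp_rot: [[0.046, 0.999, 0.015], [0.999, -0.046, -0.001], [0.0, 0.015, -1.0]]
ft_force: [2.3, -11.8, 5.5]
grip_width: 0.128
gripper_force: 40.0
time: 19.18
ee_pos: [0.6396, 0.1013, 0.3445]
tcp_rot: [[0.04, 0.999, 0.004], [0.999, -0.04, 0.007], [0.007, 0.004, -1.0]]
ft_force: [0.4, 0.9, 0.5]
grip_width: 0.465
gripper_force: 0.0
time: 19.6
ee_pos: [0.6405, -0.0403, 0.3887]
tcp_rot: [[0.053, 0.999, 0.013], [0.999, -0.053, 0.005], [0.005, 0.013, -1.0]]
ft_force: [0.6, -0.4, -0.5]
grip_width: 0.498
gripper_force: 0.0
knob 33 [0.64113247 0.09166268 0.28337486]
((0.0, 0.0), (0.0, 0.0), 0.0)
```

View pics/c8.png

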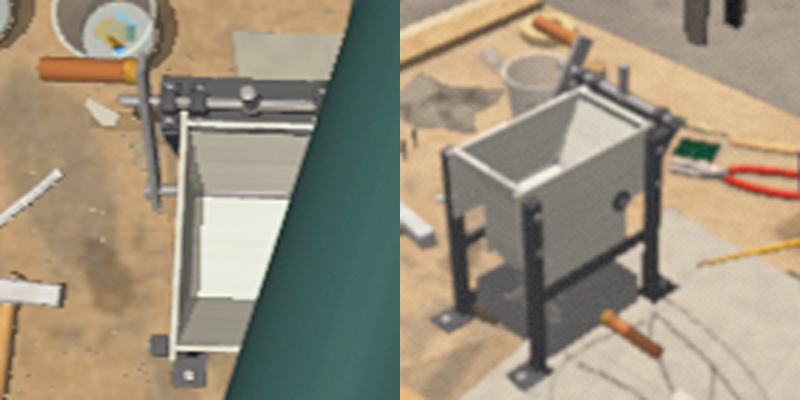

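The bolt nose sticks out past the lever at (125,100), the trap is shut and empty, and the pan is still seated under the hopper. The robot is clear of everything, so I'm handing in.

```bash
python3 -c "
from workcell import *
print(sign_off())"
```

```text
the job is handed in; nothing more can be done
None
```

The job is handed in after about 20 s of robot time: the pan is against its stop and appears to hold all the offcuts (hopper seen empty, pieces not counted one by one), the trap is shut, the bolt is home through the lever, and I saw none of the bystanders disturbed. The hand-in returned no verdict.

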